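# Find the full organizer tier by tipping it, and seat it in the base

### The arm

A 7-joint arm with a two-finger parallel gripper is mounted at the origin on the work surface. World frame = base frame: x ahead of the robot, y to its left, z up, the work surface at z = 0. Lengths are in mm, angles in rad, forces in N, time in s.
With the tool pointing down it reaches from about 400 to 875 mm from the base axis. Payload 4.4 kg.
Tool frame: the origin (TCP) lies on the centre line of the jaws, within the pads' length; the fingertips stand 25 mm ahead of it and the grasp point (between the pads) lies 6 mm ahead of it; x points along the fingers, y is the direction in which the jaws open and shut, and the axes are right-handed (so a half turn about x gives the same grasp; the last joint's range is limited). The gripper opens to 85 mm and grips with 20 to 120 N. Pads are 22 mm wide; open, the fingers measure 114 mm over their backs; the gripper's body (76 mm by 85 mm) begins 54 mm behind the grasp point. The pads swing forward as they close: fully open they stand 13 mm farther back than shut.
Start: joints at [-1.298, 0.628, 0.038, 1.517, -0.027, 0.996, -0.02], TCP at [216.009, 613.072, 256.313] pointing down, gripper open.
Joint ranges: [-3.06, 3.06], [-0.37, 2.12], [-1.25, 1.32], [0.18, 2.47], [-1.1, 4.24], [0.23, 1.98], [-2.94, 2.94]. Speed limits (rad/s): [2.57, 2.57, 3.14, 3.14, 3.14, 3.14, 3.14].

### API

Orientations are given as [roll, pitch, yaw] about the fixed x, y, z axes, in that order (R = Rz(yaw) Ry(pitch) Rx(roll)).
In Python, from cell import * gives the robot as it stands. The module is installed in compiled form; this text tells all that it offers.
- The arm moves only by the tool jog_arm, never from a script. Its argument "series" is a list of rows, each a list of 3 entries, a list of its own where there are three numbers: the turn, a rotation vector about the tool's x, y, z in degrees, then the shift along the tool's x, y, z in mm, then the gripper's target within -1 to 1 (shut at 1, half-way at 0, fully open at -1). In form: [[[rx, ry, rz], [dx, dy, dz], hand], ...]. A call has 1 to 8 rows; each row shifts and turns the commanded pose from where the row before left it, along the tool's axes as they then stand; what a row does not reach is not made up. A row lasts 1/8 s, in which the tool goes at most 62.5 mm and 10.7 degrees, less where a joint would pass 70% of its speed; a pose out of reach is approached as far as the arm can. A call is refused whole if a number of a shift passes 62.5 or a number of a turn 10.7, either way. A call with a gripper value outside its range is refused whole. The fingers move at their own pace and stop on an object; the grip force is fixed at half the most. Time passes only in rows, so rows that do not move let the fingers close. It gives the time, the measured TCP pose, the force and the opening at its end, in the units of the state.
- read_state(): the state, without advancing time (a new reading comes with each control period).
- get_image(name): name is "side" or "top" or "wrist"; returns a dict with "img" (420x560x3 uint8, red, green, blue), "range_z" (420x560 float32, mm along the optical axis (not along the pixel's ray), 0 where there is no reading), "fovy" (degrees; the focal length in pixels is half the picture's height over the tangent of half this angle, whatever the lens; pixels are square), "cx", "cy" (the principal point, pixels), "cam_to_world" (4x4, takes a point from camera to world coordinates). Camera axes: x right, y up, looking along -z (the intrinsics and any distortion apply to the point x, -y, -z); pixel columns grow to the right and rows downward; lengths in mm; the calibration is good to about 2 mm. The wrist camera is an equidistant fisheye: a pixel r from the principal point sees the ray r / f radians off the axis. A picture is of the moment at which its call begins.
- finish_job(): hands the job in, once; it reports no verdict.
The state is a dict: "clock": time; "qpos": joint angles; "qd": joint speeds; "tau": joint torques, N m; "eef_pos": TCP position; "tool_rot": TCP orientation; "force": force on the tool from outside, world axes, zero at the start; "torque": the same for the moment, N m; "width": finger opening in mm.
Only numpy, scipy, OpenCV 4.12 (cv2) and the standard library are available. Lean on these libraries where they do the work, as an engineer would, in place of code of your own. Each camera call takes 0.05 s, during which the arm holds its last target. There are 200 camera calls.

### The job

The stacking organizer has been taken apart and only one of its three closed tiers is full. Going from the robot's left to its right, lift one end of each tier slightly by its knob, with the other end staying on the shelf, feel its weight, and set it flat again; then carry the heavy tier by its middle handle and seat it gently and fully down in the organizer's base, to be the bottom of the stack. Leave the two light tiers standing where they are, keep every tier nearly level, never press hard, and do not disturb anything else.

Things in the scene. Friction and masses are not known exactly. Their poses are not given: they have to be found in the camera images.
- tier_left: The left one (left = robot's left, +y) of 3 identical-looking closed white plastic tiers, 130 (x) x 80 (y) mm, lid top at 50. One of them, unseen which, is full (0.58-0.83 kg), two nearly empty (0.20-0.30 kg). Origin: centre of underside, z up; -x is the knob end, facing the robot within 0.25 rad. Mid-lid carrying handle: a ridge 44 long (x), 12 thick (y), from z 50 to 86.
- tier_left_knob (a point): Centre of the 20 mm ball knob on a thin stem near the -x end of tier_left's lid, at x -50, z 75 mm in the tier's frame. Pinched there the tier pivots freely between the fingers: lifted straight up, it tips about its far (+x) bottom edge, 115 mm away, and the knob carries about 0.57 of the weight.
- tier_left_front (a point): Middle of the bottom edge at the knob (-x) end of tier_left, 65 mm from its centre.
- tier_left_rear (a point): Middle of the bottom edge at the far (+x) end of tier_left, 65 mm from its centre.
- tier_middle: The middle one (left = robot's left, +y) of 3 identical-looking closed white plastic tiers, 130 (x) x 80 (y) mm, lid top at 50. One of them, unseen which, is full (0.58-0.83 kg), two nearly empty (0.20-0.30 kg). Origin: centre of underside, z up; -x is the knob end, facing the robot within 0.25 rad. Mid-lid carrying handle: a ridge 44 long (x), 12 thick (y), from z 50 to 86.
- tier_middle_knob (a point): Centre of the 20 mm ball knob on a thin stem near the -x end of tier_middle's lid, at x -50, z 75 mm in the tier's frame. Pinched there the tier pivots freely between the fingers: lifted straight up, it tips about its far (+x) bottom edge, 115 mm away, and the knob carries about 0.57 of the weight.
- tier_middle_front (a point): Middle of the bottom edge at the knob (-x) end of tier_middle, 65 mm from its centre.
- tier_middle_rear (a point): Middle of the bottom edge at the far (+x) end of tier_middle, 65 mm from its centre.
- tier_right: The right one (left = robot's left, +y) of 3 identical-looking closed white plastic tiers, 130 (x) x 80 (y) mm, lid top at 50. One of them, unseen which, is full (0.58-0.83 kg), two nearly empty (0.20-0.30 kg). Origin: centre of underside, z up; -x is the knob end, facing the robot within 0.25 rad. Mid-lid carrying handle: a ridge 44 long (x), 12 thick (y), from z 50 to 86.
- tier_right_knob (a point): Centre of the 20 mm ball knob on a thin stem near the -x end of tier_right's lid, at x -50, z 75 mm in the tier's frame. Pinched there the tier pivots freely between the fingers: lifted straight up, it tips about its far (+x) bottom edge, 115 mm away, and the knob carries about 0.57 of the weight.
- tier_right_front (a point): Middle of the bottom edge at the knob (-x) end of tier_right, 65 mm from its centre.
- tier_right_rear (a point): Middle of the bottom edge at the far (+x) end of tier_right, 65 mm from its centre.
- base: The organizer's base, fixed: a low grey plastic tray, inside 136 (x) x 86 (y) mm, so a tier has 3 mm of play on each side; floor 4 thick, straight rim to 19, then a lip flaring outwards to 28 mm high. Origin: centre of its underside, on the shelf. A tier may sit either way round.
- base_in (a point): Centre of the base's inner floor, 4 mm above the shelf; same axes as the base.
- shelf: The pine shelf that everything stands on, top at z = 0.
- brush: Bystander: yellow plastic stain brush, 170 mm long, lying flat. Origin: on the shelf, under its middle.
- comb: Bystander: aluminium lint comb, 105 mm long, lying flat. Origin: on the shelf, under its middle.
- scoop: Bystander: folded plastic measuring scoop, 90 mm long, 18 mm high. Origin: on the shelf, under its middle.
- jar: Bystander: small glass jar with a red twist lid, 54 mm across, 70 mm high. Origin: on the shelf, under its middle.
- soap: Bystander: white bar of soap, 85 x 55 x 28 mm. Origin: on the shelf, under its middle.
- tumbler: Bystander: blue ceramic tumbler, 68 mm across, 90 mm high. Origin: on the shelf, under its middle.
Not all that is in view belongs to the job. What is meant by the base is not brown, and is the larger of those in its own colour.

How it is judged (in metres and radians):
On the way, in this order (a step that is already met when the one before it is completed fails the run):
1. the left tier is tipped slightly (0.03 to 0.20 rad), its other end on the shelf, the other tiers standing flat (angle between tier_left's own z axis and vertical between 0.03 and 0.2 rad and height (world z) of any of tier_left_rear, tier_left_front below 0.006 m and angle between each of tier_middle, tier_right's own z axis and vertical below 0.02 rad and height (world z) of each of tier_middle, tier_right below 0.004 m), for 0.2 s.
2. the middle tier is tipped slightly (0.03 to 0.20 rad), its other end on the shelf, the other tiers standing flat (angle between tier_middle's own z axis and vertical between 0.03 and 0.2 rad and height (world z) of any of tier_middle_rear, tier_middle_front below 0.006 m and angle between each of tier_left, tier_right's own z axis and vertical below 0.02 rad and height (world z) of each of tier_left, tier_right below 0.004 m), for 0.2 s.
3. the right tier is tipped slightly (0.03 to 0.20 rad), its other end on the shelf, the other tiers standing flat (angle between tier_right's own z axis and vertical between 0.03 and 0.2 rad and height (world z) of any of tier_right_rear, tier_right_front below 0.006 m and angle between each of tier_left, tier_middle's own z axis and vertical below 0.02 rad and height (world z) of each of tier_left, tier_middle below 0.004 m), for 0.2 s.
At the end, for the whole second after the job is handed in: The full tier (over 4.2 N on the base) rests in the base: centre within 6 mm, underside within 3 mm of its floor, level within 0.03 rad, aligned within 0.06 rad, at rest. The two others stand level and still within 30 mm of their starts (((horizontal distance between tier_left and base_in below 0.006 m and z of tier_left in the frame of base_in below 0.003 m and angle between each of tier_left, tier_middle, tier_right's own z axis and vertical below 0.03 rad and angle between the x axis of tier_left and the x axis of base, either way round below 0.06 rad and contact force between tier_left and base above 4.2 N and linear speed of each of tier_left, tier_middle, tier_right below 0.01 m/s and distance of each of tier_middle, tier_right from where it was at the start of the episode below 0.03 m) or (horizontal distance between tier_middle and base_in below 0.006 m and z of tier_middle in the frame of base_in below 0.003 m and angle between each of tier_middle, tier_left, tier_right's own z axis and vertical below 0.03 rad and angle between the x axis of tier_middle and the x axis of base, either way round below 0.06 rad and contact force between tier_middle and base above 4.2 N and linear speed of each of tier_middle, tier_left, tier_right below 0.01 m/s and distance of each of tier_left, tier_right from where it was at the start of the episode below 0.03 m) or (horizontal distance between tier_right and base_in below 0.006 m and z of tier_right in the frame of base_in below 0.003 m and angle between each of tier_right, tier_left, tier_middle's own z axis and vertical below 0.03 rad and angle between the x axis of tier_right and the x axis of base, either way round below 0.06 rad and contact force between tier_right and base above 4.2 N and linear speed of each of tier_right, tier_left, tier_middle below 0.01 m/s and distance of each of tier_left, tier_middle from where it was at the start of the episode below 0.03 m))); the robot touches nothing.
It fails at once if a tier is pressed or dropped on the shelf or the base with over 40 N (contact force between any of tier_left, tier_middle, tier_right and shelf above 40 N or contact force between any of tier_left, tier_middle, tier_right and base above 40 N).
It fails at once if a tier is tilted by more than 0.3 rad (angle between any of tier_left, tier_middle, tier_right's own z axis and vertical above 0.3 rad).
It fails at once if a bystander is moved by more than 25 mm (distance of any of brush, comb, scoop, jar, soap, tumbler from where it was at the start of the episode above 0.025 m).
It also fails if it takes over 70 s, if anything falls off the work surface, if the arm or the gripper's body presses on something with over 40 N, if the wrist force passes 120 N, or if a joint passes its speed limit or range.

## Working session

There is one attempt and no reset: what is moved stays moved. The work goes in short steps, Python scripts to look and compute and a tool call to move; the robot and the scene stay as the last step left them, time stands still between calls to the robot, and variables do not carry over. Pictures are saved under pics/ and viewed, about 8 in all and at most 12, crops included, and the job is handed in when it is done.

Besides the shell and the picture viewer there is one more tool, called after "Call:" as name(argument=value, ...) on one line, values as JSON. jog_arm: Moves the arm, as the interface text tells. Its arguments: {"type":"object","properties":{"series":{"type":"array"}},"required":["series"]}

```bash
mkdir -p pics
cat > h.py <<'E'
from cell import *
import numpy as np, cv2
def cam(n):
    d=get_image(n); h=d['img'].shape[0]; d['f']=h/2/np.tan(np.radians(d['fovy'])/2); return d
def save(d,p,s=1): cv2.imwrite(p,cv2.resize(d['img'][:,:,::-1],None,fx=s,fy=s))
def cloud(d):  # pinhole
    v,u=np.mgrid[0:420,0:560]; z=d['range_z']
    P=np.stack([(u-d['cx'])/d['f']*z,-(v-d['cy'])/d['f']*z,-z,np.ones_like(z)],-1)
    W=P@np.array(d['cam_to_world']).T; W=W[...,:3]; W[z==0]=np.nan; return W
E
python3 - <<'E'
from h import *
print(read_state())
for n in ['top','side']:
    d=cam(n); save(d,f'pics/{n}0.png'); print(n,d['fovy'],d['cx'],d['cy'],np.round(d['cam_to_world'],3).tolist(),d.keys())
    np.savez(f'{n}0.npz',img=d['img'],W=cloud(d))
E
```

```text
{'clock': 0.0, 'qpos': array([-1.29778528,  0.62930321,  0.03844414,  1.51839196, -0.02701857,
        0.9962916 , -0.020024  ]), 'qd': array([ 1.15709383e-03,  4.85015509e-04, -1.12708816e-04,  5.08895801e-04,
       -6.88745382e-04, -6.65099259e-04, -6.76923632e-05]), 'tau': array([-4.20645620e-04, -5.63391173e+01,  1.22575365e+00, -1.93449676e+01,
        1.09218486e-02,  1.05280746e-02, -1.89421803e-05]), 'eef_pos': array([215.81229599, 612.50702929, 255.40923165]), 'tool_rot': array([-1.56611311,  1.56892006, -1.90496056]), 'force': array([-0.57932449, -0.76728564,  0.70175916]), 'torque': array([ 0.03080307, -0.04408462, -0.02809751]), 'width': 85.08718132845641}
top 55.52130255797653 278.99831742412186 211.6656239284279 [[-0.015, 0.992, -0.127, 460.458], [-1.0, -0.014, 0.009, -60.226], [0.007, 0.127, 0.992, 1060.431], [0.0, 0.0, 0.0, 1.0]] dict_keys(['img', 'range_z', 'fovy', 'cx', 'cy', 'cam_to_world', 'f'])
side 53.43402846721937 278.2070971745591 210.021132481669 [[0.932, 0.268, -0.242, 321.693], [-0.361, 0.658, -0.661, -729.726], [-0.018, 0.704, 0.71, 791.578], [0.0, 0.0, 0.0, 1.0]] dict_keys(['img', 'range_z', 'fovy', 'cx', 'cy', 'cam_to_world', 'f'])
```

View pics/top0.png

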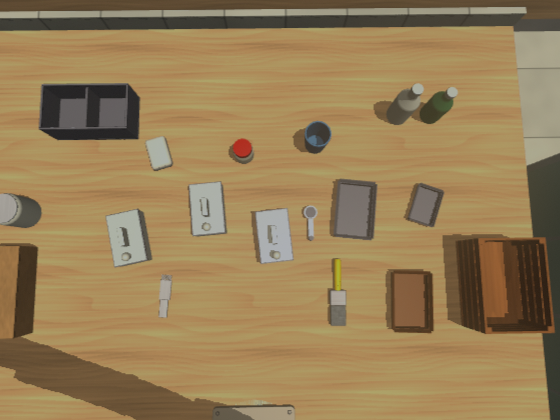

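View pics/side0.png

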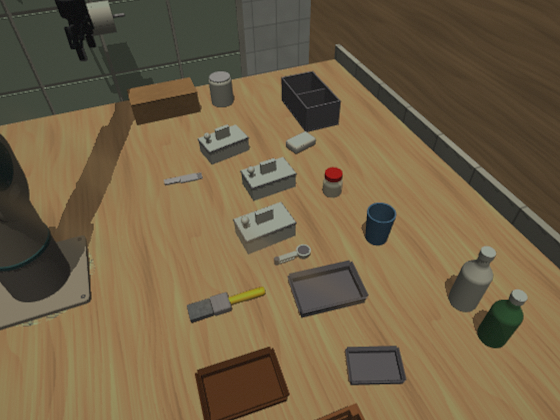

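Top view: the three white tiers are at about (128,238), (207,208) and (273,236). The larger grey tray, which is the base, is at (354,209); the small grey one at (425,205) and the brown one at (411,300) are decoys. The side view agrees.

Run:
```python
from h import *
D=np.load('top0.npz'); W=D['W']; img=D['img']
def rect(P):
    (c,s,a)=cv2.minAreaRect(P[:,:2].astype(np.float32))
    if s[0]<s[1]: s=s[::-1]; a+=90
    a=(a+90)%180-90
    return np.round(c,1),np.round(s,1),round(a*np.pi/180,3)
for n,(u,v) in dict(left=(128,238),mid=(207,208),right=(273,236)).items():
    w=W[v-45:v+45,u-45:u+45].reshape(-1,3); 
    lid=w[(w[:,2]>43)&(w[:,2]<56)]; med=np.median(lid,0); lid=lid[np.linalg.norm(lid[:,:2]-med[:2],axis=1)<90]
    c,s,a=rect(lid); print(n,c,s,a,'z',np.median(lid[:,2]).round(1))
    R=np.array([[np.cos(a),np.sin(a)],[-np.sin(a),np.cos(a)]])
    q=np.c_[(w[:,:2]-c)@R.T,w[:,2]]
    h=q[(q[:,2]>76)&(abs(q[:,0])<35)]; k=q[(q[:,2]>70)&(q[:,0]<-36)&(q[:,0]>-65)&(abs(q[:,1])<25)]
    print(' handle',len(h),np.r_[h.min(0),h.max(0)].round(1),'knob',len(k),k.mean(0).round(1), 'knobworld',(c+R.T@k.mean(0)[:2]).round(1))
u,v=354,209
w=W[v-45:v+45,u-35:u+35].reshape(-1,3)
r=w[(w[:,2]>14)&(w[:,2]<36)]; print('base rim',rect(r),r[:,2].max().round(1))
f=w[(w[:,2]<9)&(w[:,2]>2)]; 
c0=np.median(r,0); f=w[(abs(w[:,0]-c0[0])<62)&(abs(w[:,1]-c0[1])<36)]; print('floor z',np.median(f[:,2]).round(1))
top=r[r[:,2]>22]; print('lip',rect(top))
tb=w[(w[:,2]>50)]; print(len(tb))
```

```text
left [529.9 319.4] [134.8  86. ] 0.21 z 50.2
 handle 116 [-22.4  -6.8  76.2  21.    6.2  90.7] knob 57 [-50.6  -1.8  81.7] knobworld [480.8 307.1]
mid [602.1 116.7] [134.7  84.7] 0.084 z 50.3
 handle 99 [-22.5  -6.6  76.1  22.3   5.5  90.1] knob 52 [-51.1  -0.9  81.7] knobworld [551.2 111.5]
right [529.8 -54.2] [133.9  84. ] 0.099 z 50.0
 handle 88 [-22.1  -5.9  78.9  20.6   5.8  90.1] knob 52 [-50.   -0.1  82.1] knobworld [480.1 -59.2]
base rim (array([ 597.5, -268.2]), array([154.8, 105.4]), -0.114) 32.7
floor z 4.7
lip (array([ 597.5, -268.2]), array([154.8, 105.4]), -0.114)
0
```

```bash
cat >> h.py <<'E'
from scipy.spatial.transform import Rotation as Ro
def plan(p,yaw=None):
    """turn (deg, tool axes) to point down with jaw axis (tool y) along tier-y of given yaw, then shift in the NEW tool axes"""
    s=read_state(); R=Ro.from_euler('xyz',s['tool_rot']).as_matrix()
    y0=R[:,1]
    if yaw is None: yaw=np.arctan2(-y0[0],y0[1])
    y=np.array([-np.sin(yaw),np.cos(yaw),0]); y=y if y@y0>0 else -y
    x=np.array([0,0,-1.]); T=np.c_[x,y,np.cross(x,y)]
    print('t',s['clock'],'pos',s['eef_pos'].round(1),'axis x',R[:,0].round(3),'y',y0.round(3),'q',s['qpos'].round(2),'w',s['width'].round(1),'F',s['force'].round(2))
    print(' turn',np.degrees(Ro.from_matrix(R.T@T).as_rotvec()).round(2),' shift(new axes)',(T.T@(np.array(p)-s['eef_pos'])).round(1), 'new axes y',T[:,1].round(3),'z',T[:,2].round(3))
E
python3 -c "
from h import *
plan([480.8,307.1,160],0.21)"
```

```text
Traceback (most recent call last):
  File "h.py", line 18, in plan
    print('t',s['clock'],'pos',s['eef_pos'].round(1),'axis x',R[:,0].round(3),'y',y0.round(3),'q',s['qpos'].round(2),'w',s['width'].round(1),'F',s['force'].round(2))
                                                                                                                         ^^^^^^^^^^^^^^^^
AttributeError: 'float' object has no attribute 'round'
```

```bash
sed -i "s/s\['width'\].round(1)/round(s['width'],1)/" h.py
python3 -c "
from h import *
plan([480.8,307.1,160],0.21)"
```

```text
t 0.1 pos [215.8 612.6 255.5] axis x [-0.001 -0.002 -1.   ] y [ 0.332  0.943 -0.002] q [-1.3   0.63  0.04  1.52 -0.03  1.   -0.02] w 85.4 F [-0.84  0.26 -0.11]
 turn [-3.144e+01 -3.000e-02  1.000e-01]  shift(new axes) [  95.5 -354.   195.5] new axes y [-0.208  0.978  0.   ] z [0.978 0.208 0.   ]
```

Call:
jog_arm(series=[[[-7.9, 0, 0], [0, 0, 0], -1], [[-7.9, 0, 0], [0, 0, 0], -1], [[-7.9, 0, 0], [0, 0, 0], -1], [[-7.7, 0, 0], [0, 0, 0], -1], [[0, 0, 0], [0, -30, 16], -1], [[0, 0, 0], [0, -40, 22], -1], [[0, 0, 0], [0, -40, 22], -1], [[0, 0, 0], [0, -40, 22], -1]])

```text
clock: 1.1
eef_pos: [328.1, 482.0, 255.9]
tool_rot: [-2.199, 1.57, -1.989]
force: [0.1, 0.4, -0.5]
width: 85.3
```

Call:
jog_arm(series=[[[0, 0, 0], [0, -40, 22], -1], [[0, 0, 0], [10, -40, 22], -1], [[0, 0, 0], [10, -40, 22], -1], [[0, 0, 0], [20, -40, 22], -1], [[0, 0, 0], [15, -30, 17], -1], [[0, 0, 0], [10, -14, 8], -1], [[0, 0, 0], [0, 0, 0], -1]])

```text
clock: 1.98
eef_pos: [480.2, 306.6, 190.5]
tool_rot: [-2.844, 1.569, -2.636]
force: [-0.9, 0.7, 0.1]
width: 85.5
```

```bash
python3 -c "
from h import *
d=cam('wrist'); save(d,'pics/w1.png'); print(d['f'],d['cx'],d['cy'],np.round(d['cam_to_world'],3).tolist())
plan([480.8,307.1,81],0.21)"
```

```text
325.19226210127806 281.50476013810805 210.66841012583558 [[-0.206, -0.93, -0.304, 403.078], [0.978, -0.197, -0.063, 291.293], [-0.001, -0.31, 0.951, 308.722], [0.0, 0.0, 0.0, 1.0]]
t 2.025 pos [479.6 308.3 191.2] axis x [-0.001  0.001 -1.   ] y [-0.208  0.978  0.001] q [-0.55  0.6  -0.11  1.81  0.09  0.74  1.08] w 85.4 F [-0.61 -0.79 -0.04]
 turn [-0.01 -0.05 -0.05]  shift(new axes) [110.2  -1.4   1. ] new axes y [-0.208  0.978  0.   ] z [0.978 0.208 0.   ]
```

View pics/w1.png

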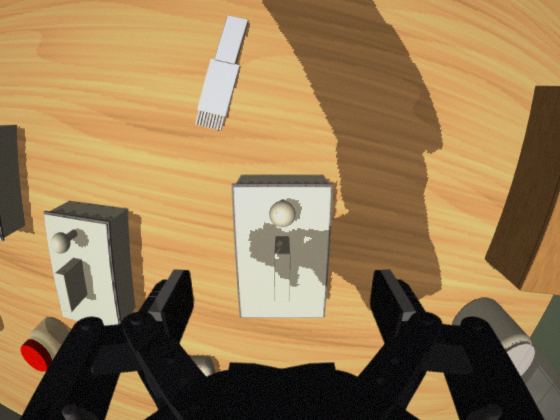

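Wrist view: the knob is at (282,214), centred between the jaws. Its ray at z = 75 gives (478,307), which agrees with the top view. Descending to grip it.

Call:
jog_arm(series=[[[0, 0, 0], [30, -1, 0], -1], [[0, 0, 0], [40, 0, 0], -1], [[0, 0, 0], [27, 0, 0], -1], [[0, 0, 0], [12, 0, 0], -1], [[0, 0, 0], [0, 0, 0], -1], [[0, 0, 0], [0, 0, 0], -1]])

```text
clock: 2.78
eef_pos: [481.0, 307.3, 83.5]
tool_rot: [0.525, 1.569, 0.735]
force: [-0.2, 0.1, -0.2]
width: 85.3
```

Call:
jog_arm(series=[[[0, 0, 0], [0, 0, 0], 1], [[0, 0, 0], [0, 0, 0], 1], [[0, 0, 0], [0, 0, 0], 1], [[0, 0, 0], [0, 0, 0], 1], [[0, 0, 0], [0, 0, 0], 1], [[0, 0, 0], [0, 0, 0], 1], [[0, 0, 0], [0, 0, 0], 1], [[0, 0, 0], [0, 0, 0], 1]])

```text
clock: 3.78
eef_pos: [480.6, 306.4, 82.6]
tool_rot: [0.481, 1.57, 0.69]
force: [-0.3, 0.3, 5.4]
width: 16.8
```

```bash
cat >> h.py <<'E'
def weigh(n=10):
    F=[]
    for _ in range(n): get_image('wrist'); F.append(read_state()['force'])
    print('F mean',np.mean(F,0).round(2),'sd',np.std(F,0).round(2)); s=read_state(); print(s['clock'],s['eef_pos'].round(1),'w',round(s['width'],1))
E
python3 -c "
from h import *
weigh(8)"
```

```text
F mean [-1.   -0.31  5.23] sd [0.57 0.58 0.27]
4.175 [480.6 306.4  82.6] w 16.8
```

Call:
jog_arm(series=[[[0, 0, 0], [-2, 0, 1], 1], [[0, 0, 0], [-2, 0, 1], 1], [[0, 0, 0], [-2, 0, 1.5], 1], [[0, 0, 0], [-2, 0, 1.5], 1], [[0, 0, 0], [-2, 0, 1.5], 1], [[0, 0, 0], [0, 0, 0], 1], [[0, 0, 0], [0, 0, 0], 1], [[0, 0, 0], [0, 0, 0], 1]])

```text
clock: 5.18
eef_pos: [486.7, 307.6, 92.2]
tool_rot: [-2.93, 1.57, -2.721]
force: [-0.2, 0.2, -2.5]
width: 16.5
```

```bash
python3 -c "
from h import *
weigh(12)
d=cam('side'); cv2.imwrite('pics/s1.png',cv2.resize(d['img'][100:260,170:330,::-1],None,fx=3.5,fy=3.5)); W=cloud(d)
w=W.reshape(-1,3); 
c=np.array([529.9,319.4]); a=.21; R=np.array([[np.cos(a),np.sin(a)],[-np.sin(a),np.cos(a)]])
q=np.c_[(w[:,:2]-c)@R.T,w[:,2]]; m=(abs(q[:,0])<60)&(abs(q[:,1])<32)&(q[:,2]>44)&(q[:,2]<66); q=q[m]
print(len(q)); 
for lo in range(-60,60,20):
  k=(q[:,0]>=lo)&(q[:,0]<lo+20); print(lo,np.median(q[k,2]).round(1),k.sum())
"
```

```text
F mean [ 0.1   0.22 -2.75] sd [0.46 0.41 0.44]
5.775 [486.8 307.6  92.3] w 16.4
303
-60 59.5 64
-40 57.8 31
-20 57.9 54
0 57.0 45
20 54.7 35
40 52.6 74
```

View pics/s1.png

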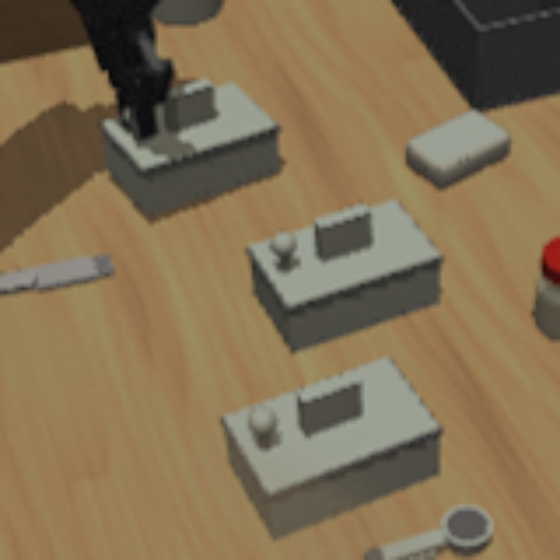

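The tier is tipped by about 0.07 rad with its far edge still down and the other two flat. Fz is about -2.75 N, which isn't clear on its own, so I'll compare it with the others and with an empty-hand baseline. Setting it down.

Call:
jog_arm(series=[[[0, 0, 0], [2, 0, -1.5], 1], [[0, 0, 0], [2, 0, -1.5], 1], [[0, 0, 0], [2, 0, -1.5], 1], [[0, 0, 0], [2, 0, -1], 1], [[0, 0, 0], [2, 0, -1], 1], [[0, 0, 0], [0, 0, 0], 1], [[0, 0, 0], [0, 0, 0], 1], [[0, 0, 0], [0, 0, 0], 1]])

```text
clock: 6.82
eef_pos: [480.3, 306.5, 82.6]
tool_rot: [2.055, 1.571, 2.264]
force: [-2.2, 0.2, 4.7]
width: 16.5
```

Call:
jog_arm(series=[[[0, 0, 0], [0, 0, 0], -1], [[0, 0, 0], [0, 0, 0], -1], [[0, 0, 0], [0, 0, 0], -1], [[0, 0, 0], [0, 0, 0], -1], [[0, 0, 0], [0, 0, 0], -1], [[0, 0, 0], [-30, 0, 0], -1], [[0, 0, 0], [-50, 0, 0], -1], [[0, 0, 0], [-30, 0, 0], -1]])

```text
clock: 7.82
eef_pos: [481.1, 306.8, 194.5]
tool_rot: [0.421, 1.568, 0.63]
force: [0.2, 0.4, 0.0]
width: 85.2
```

```bash
python3 -c "
from h import *
weigh(10)
plan([551.2,111.5,190],0.084)"
```

```text
F mean [-0.02  0.12  0.04] sd [0.6  0.33 0.84]
8.325 [480.  306.  191.2] w 85.2
t 8.325 pos [480.  306.  191.2] axis x [-0.002 -0.001 -1.   ] y [-0.208  0.978 -0.001] q [-0.55  0.6  -0.11  1.81  0.09  0.74  1.08] w 85.2 F [-0.55  0.5   0.85]
 turn [ 7.18 -0.11  0.05]  shift(new axes) [   1.2 -199.8   54.6] new axes y [-0.084  0.996  0.   ] z [0.996 0.084 0.   ]
```

Call:
jog_arm(series=[[[7.2, 0, 0], [0, 0, 0], -1], [[0, 0, 0], [0, -30, 8], -1], [[0, 0, 0], [0, -45, 12.5], -1], [[0, 0, 0], [0, -45, 12], -1], [[0, 0, 0], [0, -45, 12], -1], [[0, 0, 0], [0, -25, 7], -1], [[0, 0, 0], [0, -10, 3], -1], [[0, 0, 0], [0, 0, 0], -1]])

```text
clock: 9.32
eef_pos: [551.3, 111.7, 192.0]
tool_rot: [2.626, 1.57, 2.709]
force: [-0.1, -0.0, 1.1]
width: 85.5
```

```bash
python3 -c "
from h import *
plan([551.2,111.5,80],0.084)
d=cam('wrist'); M=np.array(d['cam_to_world'])
def px(p):
  c=M[:3,:3].T@(np.array(p)-M[:3,3]); x,y,z=c[0],-c[1],-c[2]; th=np.arctan2(np.hypot(x,y),z); r=d['f']*th/np.hypot(x,y); return (d['cx']+r*x).round(1),(d['cy']+r*y).round(1)
u,v=px([551.2,111.5,75]); print('expected',u,v)
u,v=int(u),int(v); I=d['img'][v-70:v+110,u-90:u+90,::-1]; cv2.imwrite('pics/w2.png',cv2.resize(I,None,fx=3,fy=3))"
```

```text
t 9.325 pos [551.3 111.7 192. ] axis x [-0.001  0.    -1.   ] y [-0.083  0.997  0.   ] q [-0.19  0.58 -0.09  1.83  0.07  0.73  1.33] w 85.5 F [-0.1  -0.03  1.11]
 turn [-0.05 -0.04 -0.02]  shift(new axes) [112.   -0.2  -0.2] new axes y [-0.084  0.996  0.   ] z [0.996 0.084 0.   ]
expected 280.1 212.7
```

View pics/w2.png

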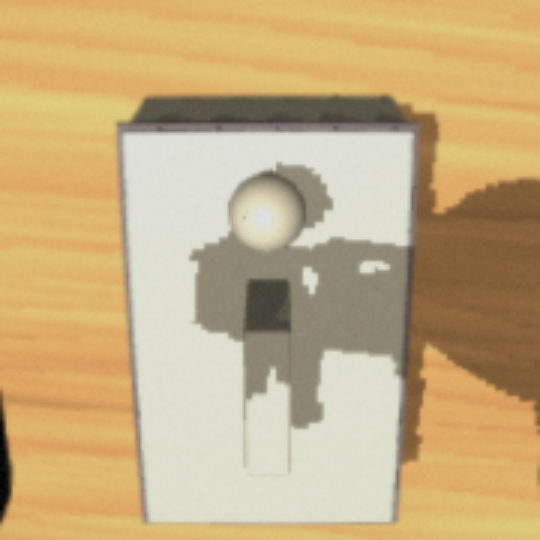

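In the crop the knob is at (267,210), within 1 px of the predicted spot. Descending, gripping and tipping.

Call:
jog_arm(series=[[[0, 0, 0], [30, 0, 0], -1], [[0, 0, 0], [40, 0, 0], -1], [[0, 0, 0], [29, 0, 0], -1], [[0, 0, 0], [12, 0, 0], -1], [[0, 0, 0], [0, 0, 0], -1], [[0, 0, 0], [0, 0, 0], 1], [[0, 0, 0], [0, 0, 0], 1], [[0, 0, 0], [0, 0, 0], 1]])

```text
clock: 10.38
eef_pos: [551.9, 111.6, 82.0]
tool_rot: [0.167, 1.57, 0.25]
force: [0.1, -0.7, 0.4]
width: 32.1
```

Call:
jog_arm(series=[[[0, 0, 0], [0, 0, 0], 1], [[0, 0, 0], [0, 0, 0], 1], [[0, 0, 0], [0, 0, 0], 1], [[0, 0, 0], [0, 0, 0], 1], [[0, 0, 0], [0, 0, 0], 1]])

```text
clock: 11.0
eef_pos: [551.7, 111.1, 82.1]
tool_rot: [-0.597, 1.57, -0.514]
force: [-1.4, -1.7, 5.2]
width: 16.7
```

Call:
jog_arm(series=[[[0, 0, 0], [-2, 0, 1], 1], [[0, 0, 0], [-2, 0, 1], 1], [[0, 0, 0], [-2, 0, 1.5], 1], [[0, 0, 0], [-2, 0, 1.5], 1], [[0, 0, 0], [-2, 0, 1.5], 1], [[0, 0, 0], [0, 0, 0], 1], [[0, 0, 0], [0, 0, 0], 1], [[0, 0, 0], [0, 0, 0], 1]])

```text
clock: 12.0
eef_pos: [557.7, 112.1, 91.2]
tool_rot: [-3.031, 1.57, -2.948]
force: [0.4, -0.5, -5.2]
width: 16.4
```

```bash
cat >> h.py <<'E'
def tilt(c,a):
    w=cloud(cam('side')).reshape(-1,3); R=np.array([[np.cos(a),np.sin(a)],[-np.sin(a),np.cos(a)]])
    q=np.c_[(w[:,:2]-c)@R.T,w[:,2]]; q=q[(abs(q[:,0])<60)&(abs(q[:,1])<32)&(q[:,2]>44)&(q[:,2]<66)]
    print('lid z:',[(lo,np.median(q[(q[:,0]>=lo)&(q[:,0]<lo+20),2]).round(1)) for lo in range(-60,60,20)])
E
python3 -c "
from h import *
weigh(12); tilt([602.1,116.7],.084)"
```

```text
F mean [-0.13 -0.45 -5.47] sd [0.31 0.37 0.51]
12.6 [557.8 112.1  91.3] w 16.2
lid z: [(-60, np.float64(59.9)), (-40, np.float64(57.8)), (-20, np.float64(56.6)), (0, np.float64(55.0)), (20, np.float64(52.8)), (40, np.float64(51.1))]
```

Middle reads -5.5 N against -2.75 N for the left, so it is probably the heavy one. Setting it down and going on to the right tier.

Call:
jog_arm(series=[[[0, 0, 0], [2, 0, -1.5], 1], [[0, 0, 0], [2, 0, -1.5], 1], [[0, 0, 0], [2, 0, -1.5], 1], [[0, 0, 0], [2, 0, -1], 1], [[0, 0, 0], [2, 0, -1], 1], [[0, 0, 0], [0, 0, 0], 1], [[0, 0, 0], [0, 0, 0], 1], [[0, 0, 0], [0, 0, 0], 1]])

```text
clock: 13.65
eef_pos: [551.4, 111.6, 82.1]
tool_rot: [0.297, 1.571, 0.381]
force: [-3.3, -2.0, 4.8]
width: 16.5
```

Call:
jog_arm(series=[[[0, 0, 0], [0, 0, 0], -1], [[0, 0, 0], [0, 0, 0], -1], [[0, 0, 0], [0, 0, 0], -1], [[0, 0, 0], [0, 0, 0], -1], [[0, 0, 0], [0, 0, 0], -1], [[0, 0, 0], [-30, 0, 0], -1], [[0, 0, 0], [-50, 0, 0], -1], [[0, 0, 0], [-30, 0, 0], -1]])

```text
clock: 14.65
eef_pos: [552.2, 111.8, 193.5]
tool_rot: [0.189, 1.568, 0.273]
force: [-0.6, -0.4, 0.1]
width: 85.6
```

```bash
python3 -c "
from h import *
tilt([602.1,116.7],.084)
plan([480.1,-59.2,190],0.099)"
```

```text
lid z: [(-60, np.float64(50.2)), (-40, np.float64(50.1)), (-20, np.float64(51.0)), (0, np.float64(51.2)), (20, np.float64(49.7)), (40, np.float64(49.9))]
t 14.7 pos [554.  112.2 196.7] axis x [ 0.008  0.002 -1.   ] y [-0.083  0.997  0.001] q [-0.19  0.58 -0.09  1.83  0.08  0.73  1.33] w 85.6 F [-0.17  0.45  1.97]
 turn [-0.9   0.45 -0.07]  shift(new axes) [   6.7 -163.2  -90.5] new axes y [-0.099  0.995  0.   ] z [0.995 0.099 0.   ]
```

Call:
jog_arm(series=[[[-0.9, 0, 0], [0, 0, 0], -1], [[0, 0, 0], [0, -30, -16], -1], [[0, 0, 0], [0, -40, -22], -1], [[0, 0, 0], [0, -40, -22], -1], [[0, 0, 0], [0, -33, -18], -1], [[0, 0, 0], [0, -20, -10], -1], [[0, 0, 0], [0, 0, 0], -1], [[0, 0, 0], [0, 0, 0], -1]])

```text
clock: 15.7
eef_pos: [480.2, -58.2, 190.6]
tool_rot: [2.165, 1.57, 2.265]
force: [-0.3, -0.4, -0.8]
width: 85.6
```

```bash
python3 -c "
from h import *
plan([480.1,-59.2,80],0.099)"
```

```text
t 15.7 pos [480.2 -58.2 190.6] axis x [-0.001  0.001 -1.   ] y [-0.1    0.995  0.001] q [ 0.15  0.49 -0.12  2.04  0.09  0.62  1.64] w 85.6 F [-0.31 -0.4  -0.79]
 turn [ 0.09 -0.04 -0.06]  shift(new axes) [110.6  -0.9  -0.2] new axes y [-0.099  0.995  0.   ] z [0.995 0.099 0.   ]
```

Call:
jog_arm(series=[[[0, 0, 0], [30, -1, 0], -1], [[0, 0, 0], [40, 0, 0], -1], [[0, 0, 0], [28, 0, 0], -1], [[0, 0, 0], [12, 0, 0], -1], [[0, 0, 0], [0, 0, 0], -1], [[0, 0, 0], [0, 0, 0], 1], [[0, 0, 0], [0, 0, 0], 1], [[0, 0, 0], [0, 0, 0], 1]])

```text
clock: 16.7
eef_pos: [480.6, -60.5, 82.0]
tool_rot: [-0.159, 1.569, -0.06]
force: [-0.8, 0.6, 0.1]
width: 32.1
```

Call:
jog_arm(series=[[[0, 0, 0], [0, 0, 0], 1], [[0, 0, 0], [0, 0, 0], 1], [[0, 0, 0], [0, 0, 0], 1], [[0, 0, 0], [0, 0, 0], 1], [[0, 0, 0], [0, 0, 0], 1]])

```text
clock: 17.32
eef_pos: [480.4, -60.5, 81.8]
tool_rot: [-0.328, 1.57, -0.229]
force: [-0.9, 0.2, 5.2]
width: 16.5
```

Call:
jog_arm(series=[[[0, 0, 0], [-2, 0, 1], 1], [[0, 0, 0], [-2, 0, 1], 1], [[0, 0, 0], [-2, 0, 1.5], 1], [[0, 0, 0], [-2, 0, 1.5], 1], [[0, 0, 0], [-2, 0, 1.5], 1], [[0, 0, 0], [0, 0, 0], 1], [[0, 0, 0], [0, 0, 0], 1], [[0, 0, 0], [0, 0, 0], 1]])

```text
clock: 18.32
eef_pos: [486.5, -59.7, 91.2]
tool_rot: [2.964, 1.57, 3.063]
force: [-0.2, 0.8, -2.9]
width: 17.0
```

```bash
python3 -c "
from h import *
weigh(12); tilt([529.8,-54.2],.099)"
```

```text
F mean [-0.2  -0.04 -2.82] sd [0.39 0.5  0.4 ]
18.925 [486.6 -59.7  91.3] w 16.4
lid z: [(-60, np.float64(60.0)), (-40, np.float64(58.2)), (-20, np.float64(57.6)), (0, np.float64(55.9)), (20, np.float64(54.2)), (40, np.float64(52.5))]
```

Right is also light (-2.8 N), so the middle tier is the full one. Setting the right one down and moving above the middle handle.

Call:
jog_arm(series=[[[0, 0, 0], [2, 0, -1.5], 1], [[0, 0, 0], [2, 0, -1.5], 1], [[0, 0, 0], [2, 0, -1.5], 1], [[0, 0, 0], [2, 0, -1], 1], [[0, 0, 0], [2, 0, -1], 1], [[0, 0, 0], [0, 0, 0], 1], [[0, 0, 0], [0, 0, 0], 1], [[0, 0, 0], [0, 0, 0], 1]])

```text
clock: 19.98
eef_pos: [480.1, -60.4, 81.8]
tool_rot: [-0.951, 1.571, -0.852]
force: [-1.8, -1.0, 5.3]
width: 16.3
```

Call:
jog_arm(series=[[[0, 0, 0], [0, 0, 0], -1], [[0, 0, 0], [0, 0, 0], -1], [[0, 0, 0], [0, 0, 0], -1], [[0, 0, 0], [0, 0, 0], -1], [[0, 0, 0], [0, 0, 0], -1], [[0, 0, 0], [-30, 0, 0], -1], [[0, 0, 0], [-50, 0, 0], -1], [[0, 0, 0], [-30, 0, 0], -1]])

```text
clock: 20.98
eef_pos: [480.7, -60.4, 193.3]
tool_rot: [-0.165, 1.569, -0.066]
force: [0.2, -0.3, -1.3]
width: 85.5
```

```bash
cat >> h.py <<'E'
def rect(P):
    (c,s,a)=cv2.minAreaRect(P[:,:2].astype(np.float32))
    if s[0]<s[1]: s=s[::-1]; a+=90
    a=(a+90)%180-90
    return np.round(c,1),np.round(s,1),round(a*np.pi/180,3)
def tiers():
    W=cloud(cam('top'))
    for n,(u,v) in dict(left=(128,238),mid=(207,208),right=(273,236)).items():
        w=W[v-45:v+45,u-45:u+45].reshape(-1,3); lid=w[(w[:,2]>43)&(w[:,2]<56)]
        med=np.median(lid,0); lid=lid[np.linalg.norm(lid[:,:2]-med[:2],axis=1)<90]
        c,s,a=rect(lid); print(n,c,s,a)
        R=np.array([[np.cos(a),np.sin(a)],[-np.sin(a),np.cos(a)]])
        q=np.c_[(w[:,:2]-c)@R.T,w[:,2]]; h=q[(q[:,2]>76)&(q[:,2]<95)&(abs(q[:,0])<35)&(abs(q[:,1])<15)]
        if len(h): print('  handle',len(h),np.r_[h.min(0),h.max(0)].round(1))
E
python3 -c "
from h import *
tiers(); plan([602.1,116.7,190],0.084)"
```

```text
left [529.8 319.4] [134.9  85.2] 0.216
  handle 114 [-22.4  -6.9  76.2  20.8   6.9  90.4]
mid [601.3 117.7] [134.4  84.1] 0.068
  handle 96 [-22.2  -6.4  77.4  20.4   6.   89.4]
right [584.8 -48.1] [83.6 22.5] -1.475
t 21.025 pos [482.4 -60.5 196.1] axis x [ 0.007 -0.001 -1.   ] y [-0.099  0.995 -0.001] q [ 0.15  0.49 -0.12  2.03  0.1   0.62  1.64] w 85.8 F [ 1.49 -1.07  2.33]
 turn [0.87 0.41 0.08]  shift(new axes) [  6.1 166.6 134.1] new axes y [-0.084  0.996  0.   ] z [0.996 0.084 0.   ]
```

Call:
jog_arm(series=[[[1.3, 0, 0], [0, 0, 0], -1], [[0, 0, 0], [0, 30, 24], -1], [[0, 0, 0], [0, 40, 32], -1], [[0, 0, 0], [0, 40, 32], -1], [[0, 0, 0], [0, 35, 28], -1], [[0, 0, 0], [0, 23, 19], -1], [[0, 0, 0], [0, 0, 0], -1], [[0, 0, 0], [0, 0, 0], -1]])

```text
clock: 22.02
eef_pos: [600.7, 116.3, 189.7]
tool_rot: [-2.742, 1.567, -2.666]
force: [-0.2, -0.7, 0.4]
width: 85.4
```

```bash
python3 -c "
from h import *
plan([601.7,117.2,80],0.076)
d=cam('wrist'); M=np.array(d['cam_to_world']); save(d,'pics/w3.png')
def px(p):
  c=M[:3,:3].T@(np.array(p)-M[:3,3]); x,y,z=c[0],-c[1],-c[2]; th=np.arctan2(np.hypot(x,y),z); r=d['f']*th/np.hypot(x,y); return (d['cx']+r*x).round(1),(d['cy']+r*y).round(1)
for s in (-22,22): print(px([601.7+s*.997,117.2+s*.076,86]))
print('knob',px([601.7-50*.997,117.2-50*.076,75]))
"
```

```text
t 22.025 pos [600.7 116.3 189.7] axis x [-0.003 -0.002 -1.   ] y [-0.076  0.997 -0.001] q [-0.18  0.65 -0.09  1.69  0.08  0.81  1.34] w 85.4 F [-0.19 -0.71  0.45]
 turn [-0.02 -0.2   0.08]  shift(new axes) [109.7   0.8   1.1] new axes y [-0.076  0.997  0.   ] z [0.997 0.076 0.   ]
(np.float64(281.6), np.float64(191.1))
(np.float64(281.6), np.float64(248.1))
knob (np.float64(281.7), np.float64(149.7))
```

View pics/w3.png

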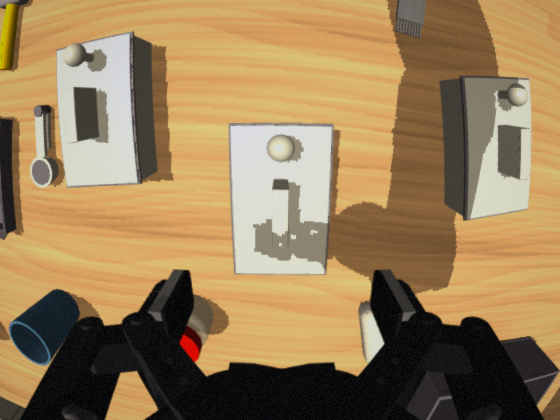

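Wrist view: the handle runs from (280,187) to (280,247) and the knob is at (281,148), both as predicted. Descending to the handle.

Call:
jog_arm(series=[[[0, 0, 0], [30, 0.5, 0.5], -1], [[0, 0, 0], [40, 0, 0], -1], [[0, 0, 0], [27, 0, 0], -1], [[0, 0, 0], [13, 0, 0], -1], [[0, 0, 0], [0, 0, 0], -1], [[0, 0, 0], [0, 0, 0], 1], [[0, 0, 0], [0, 0, 0], 1], [[0, 0, 0], [0, 0, 0], 1]])

```text
clock: 23.08
eef_pos: [602.8, 118.1, 82.1]
tool_rot: [0.146, 1.569, 0.222]
force: [0.6, 0.0, -0.4]
width: 32.2
```

Call:
jog_arm(series=[[[0, 0, 0], [0, 0, 0], 1], [[0, 0, 0], [0, 0, 0], 1], [[0, 0, 0], [0, 0, 0], 1], [[0, 0, 0], [0, 0, 0], 1], [[0, 0, 0], [0, 0, 0], 1], [[0, 0, 0], [0, 0, 0], 1]])

```text
clock: 23.82
eef_pos: [602.7, 116.9, 81.6]
tool_rot: [-1.221, 1.57, -1.146]
force: [-0.3, -4.6, 5.4]
width: 11.2
```

Call:
jog_arm(series=[[[0, 0, 0], [-3, 0, 0], 1], [[0, 0, 0], [-3, 0, 0], 1], [[0, 0, 0], [-4, 0, 0], 1], [[0, 0, 0], [-5, 0, 0], 1], [[0, 0, 0], [-5, 0, 0], 1], [[0, 0, 0], [0, 0, 0], 1], [[0, 0, 0], [0, 0, 0], 1]])

```text
clock: 24.7
eef_pos: [602.3, 118.0, 101.3]
tool_rot: [-2.87, 1.571, -2.794]
force: [-0.8, -1.5, -8.1]
width: 10.9
```

```bash
python3 -c "
from h import *
weigh(6); W=cloud(cam('side')).reshape(-1,3); a=.076;c=np.array([601.7,117.2]); R=np.array([[np.cos(a),np.sin(a)],[-np.sin(a),np.cos(a)]])
q=np.c_[(W[:,:2]-c)@R.T,W[:,2]]; q=q[(abs(q[:,0])<62)&(abs(q[:,1])<36)&(q[:,2]>54)&(q[:,2]<78)&((abs(q[:,1])>12))]
for lo in range(-60,60,20):
  k=(q[:,0]>=lo)&(q[:,0]<lo+20); print(lo,np.median(q[k,2]).round(1),k.sum())
plan([0,0,0])"
```

```text
F mean [-0.22  0.15 -6.65] sd [0.22 0.59 0.29]
25.0 [602.3 118.  101.2] w 11.0
-60 69.3 64
-40 69.3 66
-20 69.6 56
0 69.3 44
20 69.5 50
40 69.4 63
t 25.05 pos [602.3 118.  101.2] axis x [-0. -0. -1.] y [-0.076  0.997  0.   ] q [-0.19  0.77 -0.08  1.74  0.1   0.63  1.32] w 10.9 F [ 1.05  0.11 -7.07]
 turn [ 0.   -0.01 -0.  ]  shift(new axes) [ 101.2  -71.6 -609.6] new axes y [-0.076  0.997  0.   ] z [0.997 0.076 0.   ]
```

Lifted level: the lid is 69.3–69.6 mm high all along, and 6.65 N means about 0.68 kg. Raising it further while I cross-check the base with the saved side view.

Call:
jog_arm(series=[[[0, 0, 0], [-15, 0, 0], 1], [[0, 0, 0], [-25, 0, 0], 1], [[0, 0, 0], [-25, 0, 0], 1], [[0, 0, 0], [-20, 0, 0], 1], [[0, 0, 0], [-12, 0, 0], 1], [[-5.4, 0, 0], [0, 0, 0], 1], [[-5.4, 0, 0], [0, 0, 0], 1], [[0, 0, 0], [0, 0, 0], 1]])

```text
clock: 26.05
eef_pos: [602.2, 117.8, 198.4]
tool_rot: [2.717, 1.57, 2.981]
force: [0.1, 0.1, -7.3]
width: 11.2
```

```bash
python3 -c "
from h import *
for n in ['top','side']:
  W=np.load(n+'0.npz')['W'].reshape(-1,3)
  w=W[(abs(W[:,0]-597.5)<95)&(abs(W[:,1]+268.2)<70)]
  for lo,hi in ((22,36),(12,36)):
    r=w[(w[:,2]>lo)&(w[:,2]<hi)]; print(n,lo,len(r),*rect(r))
  a=-.114; R=np.array([[np.cos(a),np.sin(a)],[-np.sin(a),np.cos(a)]]); c=np.array([597.5,-268.2])
  q=np.c_[(w[:,:2]-c)@R.T,w[:,2]]; 
  # floor region
  f=q[(q[:,2]<9)&(abs(q[:,0])<72)&(abs(q[:,1])<47)]; print(' floor',np.percentile(f,[1,99],axis=0).round(1).tolist())
plan([597.5,-268.2,200],-.114)"
```

```text
top 22 519 [ 597.5 -268.2] [154.8 105.4] -0.114
top 12 713 [ 597.5 -268.2] [154.8 105.4] -0.114
 floor [[-65.2, -42.7, -0.1], [67.8, 40.1, 8.6]]
side 22 636 [ 596.8 -274.6] [155.5 105.8] -0.122
side 12 1062 [ 596.8 -274.6] [155.5 105.8] -0.122
 floor [[-63.5, -39.2, 1.0], [68.3, 37.8, 8.1]]
t 26.05 pos [602.2 117.8 198.4] axis x [-0.  0. -1.] y [-0.261  0.965  0.   ] q [-0.15  0.64 -0.15  1.68  0.12  0.83  1.49] w 11.2 F [ 0.06  0.14 -7.33]
 turn [ 2.165e+01 -3.000e-02 -1.000e-02]  shift(new axes) [  -1.6 -384.    39.3] new axes y [0.114 0.994 0.   ] z [ 0.994 -0.114  0.   ]
```

I turned the wrong way there, so I'll turn back. The side view puts the base about 6 mm away in y from the top view's value, so I'll hover beside it and settle this with the wrist camera.

Call:
jog_arm(series=[[[5.4, 0, 0], [0, 0, 0], 1], [[5.4, 0, 0], [0, 0, 0], 1], [[5.4, 0, 0], [0, 0, 0], 1], [[5.4, 0, 0], [0, 0, 0], 1], [[0, 0, 0], [0, -10, 1], 1], [[0, 0, 0], [0, -25, 3], 1], [[0, 0, 0], [0, -35, 4], 1], [[0, 0, 0], [0, -40, 4], 1]])

```text
clock: 27.05
eef_pos: [601.9, 6.0, 198.3]
tool_rot: [-1.174, 1.571, -1.284]
force: [0.2, -0.2, -7.8]
width: 11.3
```

Call:
jog_arm(series=[[[0, 0, 0], [0, -40, 4], 1], [[0, 0, 0], [0, -40, 4], 1], [[0, 0, 0], [0, -35, 4], 1], [[0, 0, 0], [0, -25, 3], 1], [[0, 0, 0], [0, -12, 1], 1], [[0, 0, 0], [0, -5, 0.6], 1], [[0, 0, 0], [0, 0, 0], 1], [[0, 0, 0], [0, 0, 0], 1]])

```text
clock: 28.05
eef_pos: [601.2, -148.8, 198.3]
tool_rot: [1.755, 1.57, 1.645]
force: [0.4, 0.8, -6.6]
width: 10.6
```

```bash
cat >> h.py <<'E'
def wcloud(d):
    v,u=np.mgrid[0:420,0:560]; z=d['range_z']; x=u-d['cx']; y=v-d['cy']; r=np.hypot(x,y)+1e-9; t=np.tan(r/d['f'])/r
    W=np.stack([x*t*z,-y*t*z,-z,np.ones_like(z)],-1)@np.array(d['cam_to_world']).T; W=W[...,:3]; W[z==0]=np.nan; return W
E
python3 -c "
from h import *
d=cam('wrist'); save(d,'pics/w4.png'); W=wcloud(d).reshape(-1,3)
w=W[(abs(W[:,0]-597.5)<95)&(abs(W[:,1]+270)<75)]
r=w[(w[:,2]>18)&(w[:,2]<38)]; print('wrist base',len(r),*rect(r))
d=cam('top'); T=cloud(d).reshape(-1,3); w=T[(abs(T[:,0]-597.5)<95)&(abs(T[:,1]+268.2)<65)];r=w[(w[:,2]>18)&(w[:,2]<36)]; print('top',rect(r))
p=read_state()['eef_pos']
for n,w in (('wrist',W),('top',T),('side',cloud(cam('side')).reshape(-1,3))):
  l=w[(abs(w[:,0]-p[0])<100)&(abs(w[:,1]-p[1])<75)&(abs(w[:,2]-p[2]+31)<7)]; print(n,'held lid',len(l),*rect(l),np.median(l[:,2]))
for n in ['top','side']:
  w=np.load(n+'0.npz')['W'].reshape(-1,3)
  for c in ([529.9,319.4],[602,117],[529.8,-54.2]):
    l=w[(abs(w[:,0]-c[0])<90)&(abs(w[:,1]-c[1])<65)&(abs(w[:,2]-50)<6)]; print(n,*rect(l))
plan([597.5,-268.2,200],-.114)"
```

```text
wrist base 3365 [ 596.4 -271.5] [155.9 104.2] -0.128
top (array([ 634.7, -322.2]), array([55.8,  5.2]), -0.098)
wrist held lid 23069 [ 598.1 -147.4] [133.3  84.8] -0.111 167.16904989630893
top held lid 349 [ 602.8 -114.7] [134.   21.7] -0.108 166.6253946835759
side held lid 1359 [ 599.2 -153.3] [135.3  85.1] -0.118 166.89683342073909
top [529.9 319.4] [134.8  86. ] 0.21
top [602.1 116.7] [134.7  84.7] 0.084
top [529.8 -54.2] [133.9  84. ] 0.099
side [531.5 311.4] [135.8  87.2] 0.2
side [601.8 109.5] [135.6  87.6] 0.078
side [529.6 -61.2] [135.   87.7] 0.098
t 28.2 pos [ 601.1 -149.5  198.3] axis x [ 0.  0. -1.] y [0.11  0.994 0.   ] q [ 0.24  0.65 -0.06  1.66  0.05  0.83  1.61] w 10.8 F [ 0.46 -0.37 -6.89]
 turn [ 0.2  -0.   -0.02]  shift(new axes) [  -1.7 -118.4    9.9] new axes y [0.114 0.994 0.   ] z [ 0.994 -0.114  0.   ]
```

View pics/w4.png

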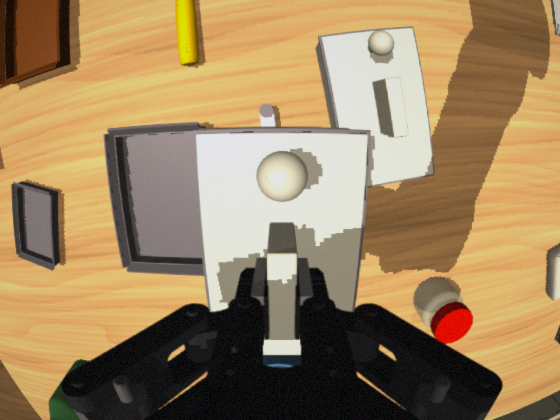

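Wrist view: the base lies at (107–207, 122–272), left of the held tier. Measured relative to the held tier, the base targets are y = -274 (wrist) and -271 (side), against -268 from the top view. I'll hover near the mean and compare tier with rim from close by.

Call:
jog_arm(series=[[[0.5, 0, 0], [0, 0, 0], 1], [[0, 0, 0], [0, -15, 1.5], 1], [[0, 0, 0], [0, -30, 3], 1], [[0, 0, 0], [0, -35, 3.5], 1], [[0, 0, 0], [0, -25, 2.5], 1], [[0, 0, 0], [0, -12, 1.2], 1], [[0, 0, 0], [0, -4.2, 0.4], 1], [[0, 0, 0], [0, 0, 0], 1]])

```text
clock: 29.2
eef_pos: [598.7, -271.0, 198.2]
tool_rot: [1.736, 1.569, 1.616]
force: [-0.6, 0.3, -7.9]
width: 11.2
```

Call:
jog_arm(series=[[[0, 0, 0], [12, 0, 0], 1], [[0, 0, 0], [18, 0, 0], 1], [[0, 0, 0], [20, 0, 0], 1], [[0, 0, 0], [15, 0, 0], 1], [[0, 0, 0], [9, 0, 0], 1], [[0, 0, 0], [5, 0, 0], 1], [[0, 0, 0], [0, 0, 0], 1], [[0, 0, 0], [0, 0, 0], 1]])

```text
clock: 30.2
eef_pos: [598.9, -272.5, 120.0]
tool_rot: [-0.267, 1.569, -0.388]
force: [0.0, 0.1, -6.1]
width: 10.8
```

```bash
python3 -c "
from h import *
plan([598.8,-271,115],-.118)
d=cam('side'); I=d['img'][240:330,265:395,::-1]; I=cv2.resize(I,None,fx=4,fy=4,interpolation=cv2.INTER_CUBIC)
e=cam('top'); J=e['img'][160:260,310:400,::-1]; J=cv2.resize(J,None,fx=4,fy=3.6,interpolation=cv2.INTER_CUBIC)
cv2.imwrite('pics/c5.png',cv2.resize(np.hstack([I,J]),(800,324)))
for n,D,cl in (('side',d,cloud),('top',e,cloud),('wrist',cam('wrist'),wcloud)):
  w=cl(D).reshape(-1,3); p=read_state()['eef_pos']; w=w[(abs(w[:,0]-598)<95)&(abs(w[:,1]+271)<70)]
  l=w[abs(w[:,2]-p[2]+31)<6]; r=w[(w[:,2]>20)&(w[:,2]<32)]
  a=-.118; R=np.array([[np.cos(a),np.sin(a)],[-np.sin(a),np.cos(a)]]); f=lambda m:(np.c_[(m[:,:2]-p[:2])@R.T]) 
  for k,m in (('lid',l),('rim',r)):
    print(n,k,len(m),*rect(m),np.percentile(f(m),[.5,99.5],axis=0).round(1).tolist())
"
```

```text
t 30.2 pos [ 598.9 -272.5  120. ] axis x [ 0.001 -0.001 -1.   ] y [ 0.12   0.993 -0.   ] q [ 0.42  0.8  -0.06  1.61  0.06  0.74  1.78] w 10.8 F [ 0.03  0.09 -6.14]
 turn [-0.16  0.07  0.02]  shift(new axes) [ 5.   1.5 -0.2] new axes y [0.118 0.993 0.   ] z [ 0.993 -0.118  0.   ]
side lid 1577 [ 597.2 -275.1] [135.3  87.6] -0.128 [[-68.6, -46.0], [65.1, 37.6]]
side rim 333 [ 596.9 -275. ] [156.1 105. ] -0.122 [[-79.2, -55.1], [75.9, 47.9]]
top lid 943 [ 597.4 -268.9] [134.2  84.4] -0.121 [[-68.6, -38.3], [64.6, 45.1]]
top rim 289 [ 597.2 -265.6] [154.3 101.8] -0.095 [[-79.1, -45.4], [73.6, 56.9]]
wrist lid 23064 [ 595.7 -271.2] [133.2  84.7] -0.119 [[-69.4, -40.6], [59.8, 42.7]]
wrist rim 2304 [ 526.4 -262.2] [105.2  14.2] 1.451 [[-80.0, -49.8], [-66.2, 53.4]]
```

View pics/c5.png

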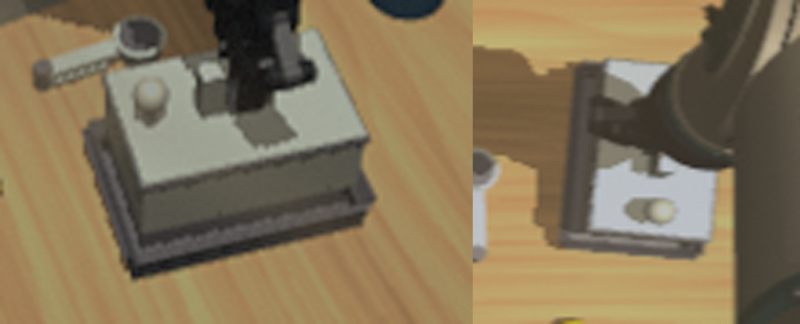

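Side view: the tier sits centred over the base with an even rim all round. All three cameras agree on relative alignment within about 1 mm, so I'm lowering slowly.

Call:
jog_arm(series=[[[-0.3, 0, 0], [0, 0.5, 0], 1], [[0, 0, 0], [4, 0, 0], 1], [[0, 0, 0], [5, 0, 0], 1], [[0, 0, 0], [4, 0, 0], 1], [[0, 0, 0], [4, 0, 0], 1], [[0, 0, 0], [3, 0, 0], 1], [[0, 0, 0], [0, 0, 0], 1], [[0, 0, 0], [0, 0, 0], 1]])

```text
clock: 31.35
eef_pos: [598.6, -271.8, 99.4]
tool_rot: [-0.224, 1.571, -0.339]
force: [0.5, 0.4, -7.9]
width: 11.0
```

```bash
python3 -c "
from h import *
weigh(4); plan([598.8,-271,86],-.118)"
```

```text
F mean [-0.12  0.11 -6.83] sd [0.91 0.35 0.37]
31.55 [ 598.6 -271.8   99.5] w 11.0
t 31.55 pos [ 598.6 -271.8   99.5] axis x [ 0. -0. -1.] y [ 0.115  0.993 -0.   ] q [ 0.42  0.82 -0.06  1.62  0.07  0.7   1.78] w 11.0 F [-1.16 -0.38 -7.06]
 turn [0.15 0.02 0.01]  shift(new axes) [13.5  0.9  0.1] new axes y [0.118 0.993 0.   ] z [ 0.993 -0.118  0.   ]
```

No contact yet at z = 99.5, with the underside just inside the rim. Continuing.

Call:
jog_arm(series=[[[0, 0, 0], [2, 0, 0], 1], [[0, 0, 0], [2, 0, 0], 1], [[0, 0, 0], [2, 0, 0], 1], [[0, 0, 0], [2, 0, 0], 1], [[0, 0, 0], [1.5, 0, 0], 1], [[0, 0, 0], [1.5, 0, 0], 1], [[0, 0, 0], [0, 0, 0], 1], [[0, 0, 0], [0, 0, 0], 1]])

```text
clock: 32.55
eef_pos: [598.5, -271.8, 88.3]
tool_rot: [-0.472, 1.571, -0.587]
force: [-0.0, -0.3, -6.9]
width: 11.1
```

```bash
python3 -c "
from h import *
weigh(4)"
```

```text
F mean [ 0.07  0.07 -6.89] sd [0.18 0.6  0.35]
32.75 [ 598.5 -271.8   88.3] w 11.2
```

Call:
jog_arm(series=[[[0, 0, 0], [1, 0, 0], 1], [[0, 0, 0], [0.7, 0, 0], 1], [[0, 0, 0], [0.7, 0, 0], 1], [[0, 0, 0], [0, 0, 0], 1], [[0, 0, 0], [0, 0, 0], 1]])

```text
clock: 33.38
eef_pos: [598.4, -271.8, 85.9]
tool_rot: [3.098, 1.571, 2.983]
force: [-0.4, -0.2, -7.2]
width: 10.9
```

```bash
python3 -c "
from h import *
weigh(4)"
```

```text
F mean [ 0.02  0.03 -7.39] sd [0.51 0.65 0.54]
33.575 [ 598.5 -271.8   85.9] w 11.1
```

Call:
jog_arm(series=[[[0, 0, 0], [0.7, 0, 0], 1], [[0, 0, 0], [0.7, 0, 0], 1], [[0, 0, 0], [0, 0, 0], 1], [[0, 0, 0], [0, 0, 0], 1]])

```text
clock: 34.08
eef_pos: [598.5, -272.1, 85.5]
tool_rot: [-0.739, 1.57, -0.855]
force: [-3.1, -0.2, 4.4]
width: 10.9
```

```bash
python3 -c "
from h import *
weigh(4)"
```

```text
F mean [-3.49  0.53  6.15] sd [0.39 0.31 0.79]
34.275 [ 598.5 -272.1   85.5] w 11.1
```

Contact at z = 85.5, where the floor should be (85.3), with a small force. Releasing and withdrawing.

Call:
jog_arm(series=[[[0, 0, 0], [-0.7, 0, 0], 1], [[0, 0, 0], [0, 0, 0], -1], [[0, 0, 0], [0, 0, 0], -1], [[0, 0, 0], [0, 0, 0], -1], [[0, 0, 0], [0, 0, 0], -1], [[0, 0, 0], [0, 0, 0], -1], [[0, 0, 0], [-15, 0, 0], -1], [[0, 0, 0], [-30, 0, 0], -1]])

```text
clock: 35.28
eef_pos: [597.8, -271.5, 130.3]
tool_rot: [2.854, 1.569, 2.738]
force: [1.1, -1.9, 1.1]
width: 85.2
```

Call:
jog_arm(series=[[[0, 0, 0], [-40, 0, 0], -1], [[0, 0, 0], [-30, 0, 0], -1], [[0, 0, 0], [0, 20, -20], -1], [[0, 0, 0], [0, 40, -20], -1], [[0, 0, 0], [0, 40, -20], -1], [[0, 0, 0], [0, 20, -10], -1], [[0, 0, 0], [0, 0, 0], -1], [[0, 0, 0], [0, 0, 0], -1]])

```text
clock: 36.28
eef_pos: [543.5, -146.5, 200.5]
tool_rot: [-0.787, 1.569, -0.904]
force: [0.3, -0.5, -0.9]
width: 85.5
```

```bash
python3 -c "
from h import *
plan([0,0,0])
d=cam('side'); I=cv2.resize(d['img'][100:340,170:420,::-1],None,fx=2.2,fy=2.2); cv2.imwrite('pics/f.png',I)
for n,D,cl in (('side',d,cloud),('top',cam('top'),cloud)):
  W=cl(D).reshape(-1,3); w=W[(abs(W[:,0]-598)<95)&(abs(W[:,1]+271)<70)]
  l=w[abs(w[:,2]-54)<6]; r=w[(w[:,2]>20)&(w[:,2]<34)]
  for k,m in (('lid',l),('rim',r)): print(n,k,len(m),*rect(m),np.median(m[:,2]).round(1))
  if n=='top' or 1:
    q=l[:,:2]-l[:,:2].mean(0); C=np.linalg.lstsq(np.c_[q,np.ones(len(q))],l[:,2],rcond=None)[0]; print(' slope',C.round(3))
  for c in ([529.9,319.4],[529.8,-54.2]):
    m=W[(abs(W[:,0]-c[0])<90)&(abs(W[:,1]-c[1])<65)&(abs(W[:,2]-50)<6)]
    if len(m)>50: print(n,*rect(m),np.median(m[:,2]).round(1))
"
```

```text
t 36.275 pos [ 543.5 -146.5  200.5] axis x [ 0.001 -0.002 -1.   ] y [ 0.117  0.993 -0.001] q [ 0.25  0.57 -0.06  1.82  0.05  0.75  1.62] w 85.5 F [ 0.29 -0.49 -0.87]
 turn [0.   0.08 0.08]  shift(new axes) [ 200.5   82.  -556.9] new axes y [0.117 0.993 0.   ] z [ 0.993 -0.117  0.   ]
side lid 1731 [ 596.6 -275.1] [135.1  86.4] -0.124 54.2
side rim 588 [ 596.9 -275.8] [156.  104.8] -0.128 27.3
 slope [2.0000e-03 4.0000e-03 5.4101e+01]
side [531.4 310.9] [135.7  87.6] 0.23 49.5
side [529. -60.] [134.4  87.3] 0.082 49.9
top lid 0 [0. 0.] [0. 0.] 0.0 nan
top rim 1 [ 661.9 -326.3] [0. 0.] 0.0 29.4
 slope [0. 0. 0.]
top [529.5 319.3] [134.2  85.8] 0.208 50.1
top [529.4 -53.1] [134.3  83.8] 0.091 50.2
  return _methods._mean(a, axis=axis, dtype=dtype,
  ret = ret.dtype.type(ret / rcount)
<string>:10: RuntimeWarning: Mean of empty slice.
  ret = um.true_divide(
```

View pics/f.png

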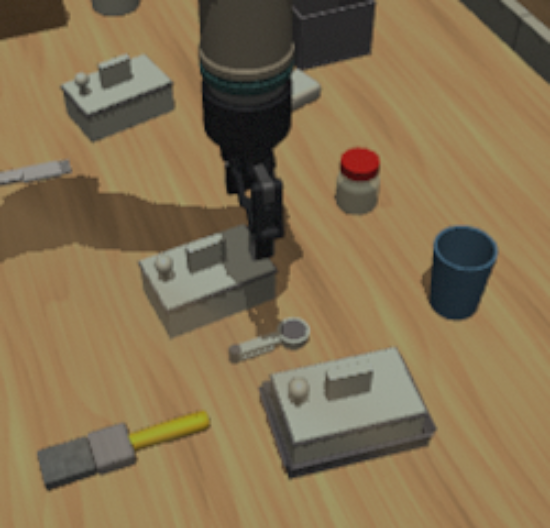

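The tier is seated: its lid is at 54.2 mm against 54 expected, its slope is no more than 0.004, and it sits within 1 mm of the rim centre. The gripper is clear, so I'm handing in.

```bash
python3 -c "
from h import *
print(finish_job())"
```

```text
the job is handed in; nothing more can be done
None
```

The full tier was the middle one, and it is now seated in the larger grey base. I handed the job in about 36 s into the 70 s limit; no verdict was reported.

- **Weighing:** I tipped each tier by its knob, left to right, by about 0.08 rad with its far edge on the shelf, then set it flat. The knob loads were 2.75 N (left), 5.5 N (middle) and 2.8 N (right). All three read about 1 N above what the stated masses predict, but the middle was clearly heaviest. Held by its handle, it weighed 6.65–7.4 N, or about 0.7 kg.
- **Placing:** It touched down with about 6 N of push and was then released.
- **Seated tier:** The last side view showed the lid at 54.2 mm (54 expected), its slope at most 0.004, and its centre within about 1 mm and 0.004 rad of the rim.
- **Light tiers:** Both stand level, within about 1 mm of where they started.
- **Bystanders:** The brush, comb, scoop, jar and tumbler look undisturbed in the last picture. The soap was half hidden behind the arm. I did not measure any of them.

**Checks that disagreed or failed:**
- **Base position:** The side camera put the base about 6 mm from the top camera's position in y. It showed a similar offset on the tiers, so I aligned by comparing tier and rim within the same view.
- **Final top view:** The arm hid the base, so the final seating check rests on the side view alone.
- **Wrong turn:** I turned the carried tier about 11° the wrong way while it was in the air and corrected it before reaching the base.

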